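Put the seasonings back in the two-step spice stand

TASK

Put the seasonings back in their wells in the wooden spice stand, each standing upright and fully down in its well: the pepper mill on the high back step between the copper tumbler and the grey-lidded jar, the small green tin on the low front step in front of the mill, the red-capped spice jar in front of the copper tumbler and the green-capped spice jar in front of the grey-lidded jar. Leave the tumbler and the grey-lidded jar in their wells, and leave the garlic and the kitchen timer where they are.

Things in the scene. Friction and masses are not known exactly. Their poses are not given: they have to be found in the camera images.
- pepper_mill: brown wooden pepper mill, 160 mm tall, standing upright; turned body 58 mm across up to 115 mm high, above it a round head 50 mm across (116 to 149 mm high, widest at about 132 mm, good to grip; it does not turn), steel nut on top; 0.18 kg; origin at the centre of its underside, z up
- red_cap_jar: slim spice jar with a red cap and dark label, round, 41 mm across, 105 mm tall (cap from 85 mm up), standing upright; 0.11 kg; origin at the centre of its underside, z up
- green_cap_jar: spice jar with a green cap and a white and red label, round, 46 mm across, 106 mm tall (cap from 85 mm up), standing upright; 0.11 kg; origin at the centre of its underside, z up
- green_tin: small green and gold tin, round, 57 mm across, 72 mm tall, standing upright; 0.18 kg; origin at the centre of its underside, z up
- spice_stand: fixed two-step beech stand 340 x 220 mm. Origin: centre of its foot; x to the back, y left. Round wells 18 mm deep at y +0.105, 0, -0.105 m. Low front step: top z 0.032, wells at x -0.0525, 60, 73, 60 mm across, floor z 0.014. High back step: top z 0.062, wells at x +0.0525, 82, 74, 82 mm across, floor z 0.044. Dark end cheeks 8 mm higher. Front and middle back wells start empty
- copper_tumbler: dull copper-brown open tumbler, 67 mm across at the rim, 102 mm tall, loose in one of the two outer back wells of the stand (left or right, by chance); stays there; origin at the centre of its underside, z up
- grey_lid_jar: glass jar with a grey screw lid and yellow-brown contents, 71 mm across, 110 mm tall, loose in the other outer back well of the stand; stays there; origin at the centre of its underside, z up
- garlic: white-pink garlic bulb, 53 mm across and 53 mm tall, lying loose on the worktop in front of the stand; not to be disturbed. Origin at the centre of its underside
- timer: cream kitchen timer with a knob on top, 65 mm across and 52 mm tall, loose on the worktop at the right; not to be disturbed. Origin at the centre of its underside
Things that resemble listed ones, but are neither listed nor needed, are in the scene too. Leave any purple or turquoise look-alike of the green_tin alone. Leave any blue or pink look-alike of the copper_tumbler alone.

How it is judged:
At the end, for the whole second after the job is handed in: Mill in the middle back well, tin in the middle front well, red-capped jar before the tumbler, green-capped jar before the grey-lidded jar: each within 15 mm of its well's centre, down on the floor (5 mm), upright (0.12 rad), released, at rest; tumbler and jar upright in their wells (x of pepper_mill in the frame of spice_stand between 0.0375 and 0.0675 m and y of pepper_mill in the frame of spice_stand between -0.015 and 0.015 m and z of pepper_mill in the frame of spice_stand between 0.039 and 0.049 m and x of green_tin in the frame of spice_stand between -0.0675 and -0.0375 m and y of green_tin in the frame of spice_stand between -0.015 and 0.015 m and z of green_tin in the frame of spice_stand between 0.009 and 0.019 m and angle between each of pepper_mill, red_cap_jar, green_cap_jar, green_tin, copper_tumbler, grey_lid_jar's own z axis and vertical below 0.12 rad and linear speed of each of pepper_mill, red_cap_jar, green_cap_jar, green_tin, copper_tumbler, grey_lid_jar below 0.02 m/s and angular speed of each of pepper_mill, red_cap_jar, green_cap_jar, green_tin, copper_tumbler, grey_lid_jar below 0.5 rad/s and ((y of copper_tumbler in the frame of spice_stand above 0 m and (x of red_cap_jar in the frame of spice_stand between -0.0675 and -0.0375 m and y of red_cap_jar in the frame of spice_stand between 0.09 and 0.12 m and z of red_cap_jar in the frame of spice_stand between 0.009 and 0.019 m) and (x of green_cap_jar in the frame of spice_stand between -0.0675 and -0.0375 m and y of green_cap_jar in the frame of spice_stand between -0.12 and -0.09 m and z of green_cap_jar in the frame of spice_stand between 0.009 and 0.019 m)) or (y of copper_tumbler in the frame of spice_stand below 0 m and (x of red_cap_jar in the frame of spice_stand between -0.0675 and -0.0375 m and y of red_cap_jar in the frame of spice_stand between -0.12 and -0.09 m and z of red_cap_jar in the frame of spice_stand between 0.009 and 0.019 m) and (x of green_cap_jar in the frame of spice_stand between -0.0675 and -0.0375 m and y of green_cap_jar in the frame of spice_stand between 0.09 and 0.12 m and z of green_cap_jar in the frame of spice_stand between 0.009 and 0.019 m)))); the robot touches nothing.
It fails at once if the copper tumbler is moved by more than 30 mm, out of its well (distance of copper_tumbler from where it was at the start of the episode above 0.03 m).
It fails at once if the grey-lidded jar is moved by more than 30 mm, out of its well (distance of grey_lid_jar from where it was at the start of the episode above 0.03 m).
It fails at once if the garlic is moved by more than 30 mm (distance of garlic from where it was at the start of the episode above 0.03 m).
It fails at once if the kitchen timer is moved by more than 30 mm (distance of timer from where it was at the start of the episode above 0.03 m).
It also fails if it takes over 109 s, if anything falls off the work surface, if the arm or the gripper's body presses on something with over 40 N, if the wrist force passes 120 N, or if a joint passes its speed limit or range.

ROBOT

A 6-joint arm with a two-finger parallel gripper is mounted at the origin on a cart in front of the work surface, level with it; the furniture and walls round the work are solid. World frame = base frame: x ahead of the robot, y to its left, z up, the work surface at z = 0. Lengths are in m, angles in rad, forces in N, time in s.
With the tool pointing down it reaches from about 0.3 to 0.775 m from the base axis. Payload 14.6 kg.
Tool frame: the origin (TCP) lies at the very end of the fingers, on their centre line; the grasp point (between the pads) lies 19 mm behind it; z points along the fingers, y is the line along which they close (so a half turn about z gives the same grasp; the last joint's range is limited). The gripper opens to 94 mm and grips with 3 to 60 N. Pads are 16 mm wide; open, the fingers measure 119 mm over their backs; the gripper's body (75 mm by 177 mm) begins 78 mm behind the grasp point.
Start: joints at [1.276, 0.3, 1.521, -0, 1.321, -0.067], TCP at [0.124, 0.536, 0.205] pointing down, gripper open.
Joint ranges: [-3.03, 3.03], [-0.79, 2.21], [0.23, 2.52], [-1.04, 4.18], [0, 3.07], [-2.55, 2.55]. Speed limits (rad/s): [2.22, 2.22, 2.57, 3.14, 3.14, 3.14].

INTERFACE

Orientations are given as [roll, pitch, yaw] about the fixed x, y, z axes, in that order (R = Rz(yaw) Ry(pitch) Rx(roll)).
In Python, from station import status, vision, order, silhouettes gives the robot as it stands. The module is installed in compiled form; this text tells all that it offers.
- The arm moves only by the shell command python3 -m pendant 'ROWS' [FORCE]. ROWS is JSON, one flat list of numbers, 7 for each row, row after row: the shift along the tool's x, y, z in units of 500 mm (1.0 is 500 mm), then the turn, a rotation vector about the tool's x, y, z in units of 90 degrees (1.0 is 90 degrees), then the opening, from -1 (shut) to 1 (fully open). A call has 1 to 12 rows; each row is the pose to reach, as a shift and turn from the pose commanded when the call began, along the tool's axes at that moment; what a row does not reach only later rows make up. A row lasts 1/10 s, in which the tool goes at most 50 mm and 8.59 degrees, less where a joint would pass 70% of its speed; a pose out of reach is approached as far as the arm can. A call with a number of a shift or a turn outside -1 to 1 is refused whole. A call with a gripper value outside its range is refused whole. The fingers move at their own pace and stop on an object; FORCE is the grip in N (left out, the last holds). Time passes only in rows, so rows that repeat a pose let the fingers close. It gives the time, the measured TCP pose, the force, the opening and the grip force at its end, in the units of the state.
- status.get_obs(): the state, without advancing time (a new reading comes with each control period).
- vision.camera(name): name is "scene" or "top"; returns a dict with "pixels" (400x640x3 uint8, red, green, blue), "K" (3x3 intrinsics, pixels), "R" (3x3) and "t" (3): a world point X has camera coordinates R X + t. Camera axes: x right, y down, z forward; pixel columns grow to the right and rows downward; lengths in m; the calibration is good to about 2 mm. A picture is of the moment at which its call begins. There is no depth.
- order.hand_in(): hands the job in; it is judged then, once.
Trained networks look in a picture, given as the dict that the camera call returned (one of the last four; its "shot" number tells which), for a name from the list of things; names that differ only in an ending like _2 or _b are one class to them, and where a whole thing is asked for, a point or a joint stands for the part that bears it (a point fixed in the world has none). Each returns a list of dicts, best first, with "score" (0 to 1); they miss things now and then, are a little off and sometimes report something else, mostly with a low value. They report only what shows in the picture. A call takes as long as a camera call. They do not tell look-alikes from the thing itself.
- silhouettes(target, picture): "region" (400x640 bool, what is visible of it) and "extent" ([left, top, right, bottom] in pixels, round what is visible of it).
The state is a dict: "time_s": time; "qpos": joint angles; "joint_vel": joint speeds; "tau": joint torques, N m; "ee_pos": TCP position; "eef_rot": TCP orientation; "force": force on the tool from outside, world axes, zero at the start; "moment": the same for the moment, N m; "grip_width": finger opening in m; "grip_force": force on a finger pad.
Only numpy, scipy, OpenCV 4.12 (cv2) and the standard library are available. Lean on these libraries where they do the work, as an engineer would, in place of code of your own. Each camera call takes 0.05 s, during which the arm holds its last target. There are 200 camera calls.

## Working session

There is one attempt and no reset: what is moved stays moved. The work goes in short steps, Python scripts to look and compute and a shell command to move; the robot and the scene stay as the last step left them, time stands still between calls to the robot, and variables do not carry over. Pictures are saved under pics/ and viewed, at most 14 in all, crops included, and the job is handed in when it is done.

```bash
mkdir -p pics
cat > h.py <<'E'
from station import status, vision, order, silhouettes
import numpy as np, cv2
def save(p,f): cv2.imwrite('pics/'+f,cv2.cvtColor(p['pixels'],cv2.COLOR_RGB2BGR))
def ray(p,u,v,z):
    d=p['R'].T@np.linalg.inv(p['K'])@np.array([u,v,1.]);c=-p['R'].T@p['t']
    return c+d*(z-c[2])/d[2]
def proj(p,X):
    X=np.atleast_2d(X)@p['R'].T+p['t'];q=X@p['K'].T
    return q[:,:2]/q[:,2:]
E
python3 - <<'E'
from h import *
for n in ('scene','top'):
    p=vision.camera(n);save(p,n+'0.png')
    print(n,p['K'].round(1).tolist(),(-p['R'].T@p['t']).round(3),p['R'].round(3).tolist())
    for k in 'pepper_mill red_cap_jar green_cap_jar green_tin spice_stand copper_tumbler grey_lid_jar garlic timer'.split():
        print(k,[(round(float(d['score']),2),[int(x) for x in d['extent']]) for d in silhouettes(k,p)[:4]])
o=status.get_obs();print(o)
E
```

```text
scene [[468.9, 0.0, 313.3], [0.0, 468.9, 204.0], [0.0, 0.0, 1.0]] [-0.268 -1.35   0.888] [[0.86, -0.509, -0.017], [-0.241, -0.376, -0.895], [0.449, 0.774, -0.446]]
pepper_mill [(0.76, [302, 219, 320, 261])]
red_cap_jar [(0.94, [375, 249, 389, 282])]
green_cap_jar [(0.75, [275, 194, 284, 223]), (0.75, [293, 197, 400, 255])]
green_tin [(0.71, [227, 164, 240, 186]), (0.66, [273, 186, 288, 205]), (0.57, [254, 177, 266, 199])]
spice_stand [(0.97, [296, 194, 399, 254])]
copper_tumbler [(0.78, [373, 232, 394, 262]), (0.75, [304, 175, 321, 206]), (0.71, [366, 196, 385, 224]), (0.69, [253, 180, 266, 198])]
grey_lid_jar [(0.96, [324, 177, 347, 205])]
garlic [(0.24, [252, 180, 266, 199])]
timer [(0.63, [317, 263, 331, 279])]
top [[370.4, 0.0, 326.6], [0.0, 370.4, 203.1], [0.0, 0.0, 1.0]] [0.452 0.104 1.237] [[0.021, -1.0, 0.013], [-0.998, -0.021, -0.067], [0.068, -0.012, -0.998]]
pepper_mill [(0.69, [391, 234, 415, 256])]
red_cap_jar [(0.63, [315, 136, 424, 216]), (0.6, [465, 203, 495, 217])]
green_cap_jar [(0.6, [306, 227, 324, 244])]
green_tin [(0.83, [162, 230, 187, 247]), (0.67, [260, 201, 
[... 302 characters left out ...]
timer []
{'time_s': 1.0, 'qpos': array([ 1.27641589e+00,  2.99927369e-01,  1.52101197e+00, -9.23439025e-07,
        1.32072982e+00, -6.65482227e-02]), 'joint_vel': array([ 6.08346147e-04, -5.74514173e-05,  1.12937371e-03, -1.64199606e-03,
        1.17156641e-03, -3.41587572e-04]), 'tau': array([ 1.03590326e-03, -5.31658030e+01, -3.52919340e+01,  7.08846934e-02,
        2.12515000e-02, -3.05708909e-05]), 'ee_pos': array([0.12419503, 0.53577042, 0.20542549]), 'eef_rot': array([-3.14151626e+00, -4.19481979e-06,  2.91376067e+00]), 'force': array([-0.22017126,  0.06249192,  0.0535909 ]), 'moment': array([ 0.04106705, -0.10656484, -0.02048534]), 'grip_force': 0.0, 'grip_width': 0.0942327276603047}
```

View pics/scene0.png

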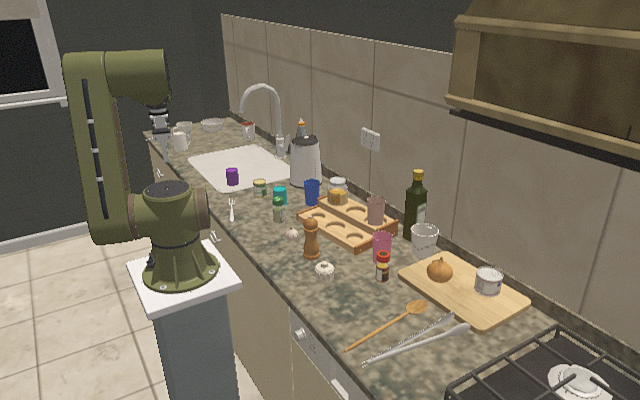

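View pics/top0.png

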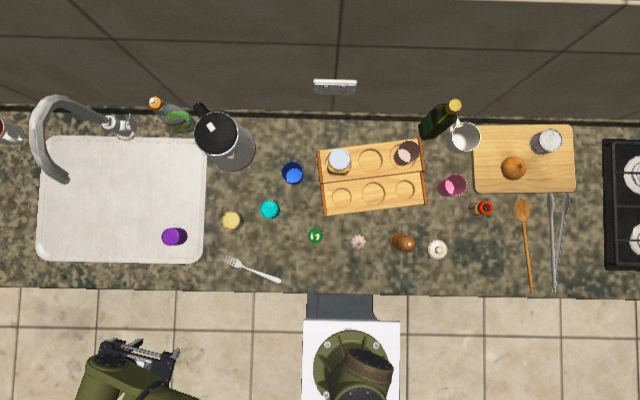

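Scene view: the stand is at about (347,222), with the grey-lidded jar at its back left (338,190) and the copper tumbler at its back right (376,210). So the red jar goes in the front right well and the green jar in the front left.

Tin candidates in the top view are purple (174,237), turquoise (269,209) and green/gold (231,219). The third fits. Tumbler candidates are blue (292,173), pink (453,185) and copper (407,153) in the stand. The copper one fits.

I'll confirm these in one crop and measure.

```bash
cat > m.py <<'E'
from h import *
from scipy.optimize import least_squares
S={'pepper_mill':[(.029,0,.115),(.025,.116,.149)],'red_cap_jar':[(.0205,0,.105)],'green_cap_jar':[(.023,0,.106)],'green_tin':[(.0285,0,.072)],'garlic':[(.0265,.026,.027)],'timer':[(.0325,0,.035)]}
a=np.linspace(0,2*np.pi,40)
def pts(k,x,y,z=0):
    return np.concatenate([np.c_[x+r*np.cos(a),y+r*np.sin(a),0*a+z+h] for r,b,t in S[k] for h in (b,t)])
def ext(p,k,x,y):
    q=proj(p,pts(k,x,y));return np.r_[q.min(0),q.max(0)]
E
python3 - <<'E'
from m import *
ps={n:vision.camera(n) for n in('scene','top')}
G={'pepper_mill':(404,242),'red_cap_jar':(484,208),'green_cap_jar':(315,236),'green_tin':(231,219),'garlic':(358,242),'timer':(437,249)}
for k,(u,v) in G.items():
    x0=ray(ps['top'],u,v,.05)[:2]
    E={}
    for n,p in ps.items():
        e0=ext(p,k,*x0);c=(e0[:2]+e0[2:])/2
        for d in silhouettes(k,p):
            e=np.array(d['extent'],float); ce=(e[:2]+e[2:])/2
            if np.abs(ce-c).max()<14 and (e[2]-e[0])<60: E[n]=e;break
    out={}
    for s in [list(E)]+[[n] for n in E]:
        r=least_squares(lambda q:np.concatenate([ext(ps[n],k,*q)-(E[n]+[0,0,1,1]) for n in s]),x0,loss='soft_l1')
        out['+'.join(s)]=(r.x.round(4).tolist(),round(r.cost,1))
    print(k,x0.round(3),out)
t=ps['top']['pixels'];s=ps['scene']['pixels']
A=cv2.resize(t[130:265,210:430],None,fx=3.5,fy=3.5,interpolation=3)
B=cv2.resize(s[165:215,240:350],None,fx=2.4,fy=2.4,interpolation=3)
c=np.zeros((A.shape[0]+B.shape[0],A.shape[1],3),np.uint8);c[:A.shape[0]]=A;c[A.shape[0]:,:B.shape[1]]=B
cv2.imwrite('pics/crop1.png',c[:600,:,::-1])
for n in ps: np.savez(n+'0.npz',**{k:v for k,v in ps[n].items() if k in('pixels','K','R','t')})
E
```

```text
pepper_mill [ 0.413 -0.16 ] {'scene+top': ([0.4075, -0.1559], np.float64(10.7)), 'scene': ([0.4198, -0.1607], np.float64(4.2)), 'top': ([0.4037, -0.1523], np.float64(0.9))}
red_cap_jar [ 0.528 -0.418] {'scene+top': ([0.5256, -0.4047], np.float64(7.5)), 'scene': ([0.5325, -0.4005], np.float64(1.3)), 'top': ([0.5219, -0.4098], np.float64(4.1))}
green_cap_jar [0.427 0.125] {'scene+top': ([0.4306, 0.1245], np.float64(6.0)), 'scene': ([0.4409, 0.1317], np.float64(0.8)), 'top': ([0.4247, 0.1247], np.float64(1.5))}
green_tin [0.475 0.394] {'scene+top': ([0.4656, 0.3902], np.float64(2.4)), 'scene': ([0.4612, 0.3806], np.float64(0.3)), 'top': ([0.4668, 0.391], np.float64(1.3))}
garlic [ 0.41  -0.013] {'scene+top': ([0.4072, -0.0257], np.float64(8.2)), 'scene': ([0.4104, -0.0215], np.float64(5.5)), 'top': ([0.4065, -0.0235], np.float64(2.5))}
timer [ 0.393 -0.266] {'scene+top': ([0.3919, -0.2721], np.float64(4.5)), 'scene': ([0.392, -0.2734], np.float64(1.0)), 'top': ([0.3917, -0.2705], np.float64(3.4))}
```

View pics/crop1.png

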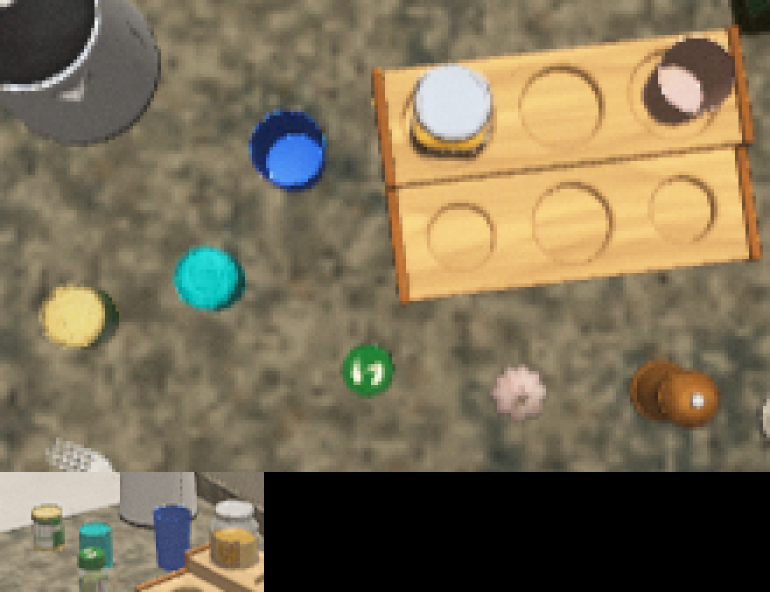

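The crop confirms the gold-lidded green tin at top px (231,220), next to the turquoise one at (269,209). The front wells are visible at crop (460,236), (571,223) and (682,208), and the middle back well at (560,105).

Run:
```python
from m import *
t=dict(np.load('top0.npz'))
f=lambda u,v,z:ray(t,(u+.5)/3.5-.5+210,(v+.5)/3.5-.5+130,z)[:2]
W=[((460.5,236),(-.0525,.105,.032)),((571,223),(-.0525,0,.032)),((682,208),(-.0525,-.105,.032)),((560,105),(.0525,0,.062))]
P=np.array([f(*w,l[2]) for w,l in W]);L=np.array([l[:2] for w,l in W])
def T(q,L):c,s=np.cos(q[2]),np.sin(q[2]);return q[:2]+L@np.array([[c,s],[-s,c]])
r=least_squares(lambda q:(T(q,L)-P).ravel(),[.6,-.05,0])
print('stand',r.x.round(4),(r.fun*1e3).round(1))
for n,l in dict(FL=(-.0525,.105),FM=(-.0525,0),FR=(-.0525,-.105),BM=(.0525,0)).items(): print(n,T(r.x,np.array([l])).round(4))
# scene reprojection check of model outline
p=dict(np.load('scene0.npz'))
print('mill',f(690,398,.135),'nut',f(697,400,.16),'greencap',f(368,371,.106),'tin',f(74,316,.072))
im=p['pixels'].copy();im=cv2.resize(im[160:290,225:405],None,fx=4.4,fy=4.4,interpolation=3)
d=lambda X,c:[cv2.circle(im,tuple(((q-[225,160]+.5)*4.4).astype(int)),1,c,-1) for q in proj(p,X)]
for (x,y,z),R in zip([w[1] for w in W],(.03,.0365,.03,.037)):
    xy=T(r.x,np.array([[x,y]]))[0];d(np.c_[xy[0]+R*np.cos(a),xy[1]+R*np.sin(a),0*a+z],(255,0,0))
for k,(x,y) in {'pepper_mill':(.4075,-.1559),'red_cap_jar':(.5256,-.4047),'green_cap_jar':(.4306,.1245),'green_tin':(.4656,.3902)}.items(): d(pts(k,x,y),(0,0,255))
cv2.imwrite('pics/ov1.png',im[:,:,::-1])
```

```text
stand [ 0.6218 -0.0529  0.1483] [-0.2  0.5  0.9 -0.2  0.  -0.1 -0.8 -0.2]
FL [[0.5543 0.0432]]
FM [[ 0.5698 -0.0606]]
FR [[ 0.5853 -0.1645]]
BM [[ 0.6737 -0.0451]]
mill [ 0.41213106 -0.14925289] nut [ 0.4115062  -0.14932737] greencap [0.42878643 0.12474759] tin [0.47175473 0.38941039]
```

View pics/ov1.png

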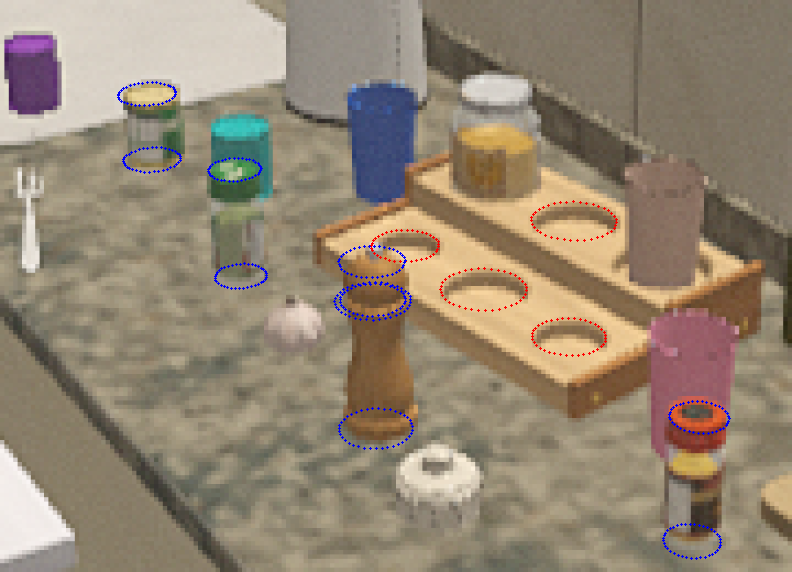

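Reprojected into the scene view, the stand wells match to about 1 mm. The object outlines are within a few mm, so I'm correcting the tin to (.470,.388) and the mill to (.411,-.152).

```bash
cat > d.py <<'E'
import sys,numpy as np
from station import status
from scipy.spatial.transform import Rotation as Ro
o=status.get_obs();R=Ro.from_euler('xyz',o['eef_rot'])
v=[float(s) for s in sys.argv[1:]]
print('now',o['time_s'],o['ee_pos'].round(4),o['eef_rot'].round(3),'w',round(o['grip_width'],4),'F',o['force'].round(1),'q6',o['qpos'][[0,5]].round(2))
for i in range(0,len(v),4):
    s=R.inv().apply(np.array(v[i:i+3])-o['ee_pos'])/.5
    t=(R.inv()*Ro.from_euler('xyz',[np.pi,0,v[i+3]])).as_rotvec()/(np.pi/2)
    print(s.round(3),t.round(3))
E
python3 d.py .47 .388 .205 2.914 .47 .388 .031 2.914
python3 - <<'E'
from h import *
t=dict(np.load('top0.npz'));c=t['pixels'][190:230,460:510].astype(int)
m=(c[...,0]>110)&(c[...,0]>c[...,1]*1.6)&(c[...,0]>c[...,2]*1.8)
n,l,s,ce=cv2.connectedComponentsWithStats(m.astype(np.uint8))
for S,C in zip(s[1:],ce[1:]):
    if S[4]>10: print(S+[460,190,0,0,0],C+[460,190],ray(t,*(C+[460,190]),.1))
E
```

```text
now 1.7 [0.1242 0.5358 0.2054] [-3.142 -0.     2.914] w 0.0939 F [-0.2 -0.9 -0.2] q6 [ 1.28 -0.07]
[-0.74  -0.132  0.001] [-0. -0. -0.]
[-0.74  -0.132  0.349] [-0. -0. -0.]
[477 201  16  14 112] [485.30357143 207.38392857] [ 0.52641737 -0.40006643  0.1       ]
```

```bash
python3 -m pendant '[-0.74,-0.132,0,0,0,0,1,-0.74,-0.132,0,0,0,0,1,-0.74,-0.132,0,0,0,0,1,-0.74,-0.132,0,0,0,0,1,-0.74,-0.132,0,0,0,0,1,-0.74,-0.132,0,0,0,0,1,-0.74,-0.132,0,0,0,0,1,-0.74,-0.132,0,0,0,0,1,-0.74,-0.132,0,0,0,0,1,-0.74,-0.132,0,0,0,0,1]' 15; python3 d.py .47 .388 .031 2.914
```

```text
time_s: 2.7
ee_pos: [0.4696, 0.3879, 0.2052]
eef_rot: [-3.141, -0.001, 2.913]
force: [-0.3, 0.6, -0.1]
grip_width: 0.0939
grip_force: 0.0
now 2.7 [0.4696 0.3879 0.2052] [-3.141e+00 -1.000e-03  2.913e+00] w 0.0939 F [-0.3  0.6 -0.1] q6 [ 0.63 -0.71]
[-0.001  0.001  0.348] [-0.    -0.    -0.001]
```

```bash
python3 -m pendant '[0,0,0.1,0,0,0,1,0,0,0.2,0,0,0,1,0,0,0.26,0,0,0,1,0,0,0.3,0,0,0,1,0,0,0.348,0,0,0,1,0,0,0.348,0,0,0,1,0,0,0.348,0,0,0,-1,0,0,0.348,0,0,0,-1,0,0,0.348,0,0,0,-1,0,0,0.348,0,0,0,-1,0,0,0.348,0,0,0,-1,0,0,0.348,0,0,0,-1]' 15; python3 d.py .5698 -.0606 .205 3.29
python3 - <<'E'
from h import *
p=vision.camera('scene');a=p['pixels'][140:220,210:310];q=vision.camera('top');b=q['pixels'][180:260,190:290]
cv2.imwrite('pics/g1.png',cv2.resize(np.hstack([a,b]),None,fx=4,fy=4)[:,:,::-1])
E
```

```text
time_s: 3.9
ee_pos: [0.47, 0.3882, 0.0321]
eef_rot: [3.141, 0.001, 2.914]
force: [-0.5, 0.6, 4.4]
grip_width: 0.0572
grip_force: 15.0
now 3.9 [0.47   0.3882 0.0321] [3.141e+00 1.000e-03 2.914e+00] w 0.0572 F [-0.5  0.6  4.4] q6 [ 0.63 -0.71]
[-0.397 -0.829 -0.346] [ 0.001  0.    -0.24 ]
```

View pics/g1.png

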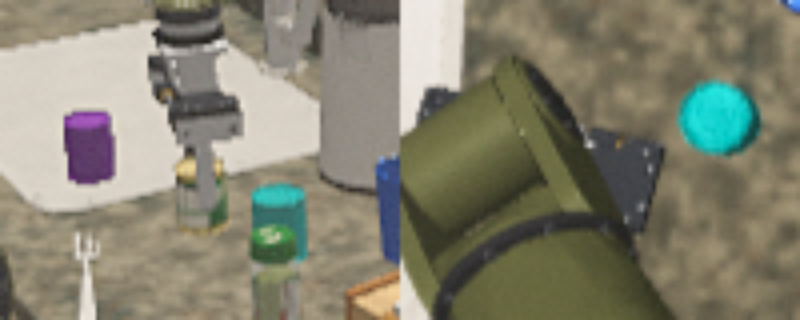

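The scene half shows the fingers on the tin at crop (205,190). The width of 57.2 mm equals the tin's diameter, so it is gripped centrally. Next I lift and carry it.

```bash
python3 -m pendant '[0,0,-0.1,0,0,0,-1,0,0,-0.2,0,0,0,-1,0,0,-0.3,0,0,0,-1,0,0,-0.346,0,0,0,-1,-0.397,-0.829,-0.346,0,0,-0.24,-1,-0.397,-0.829,-0.346,0,0,-0.24,-1,-0.397,-0.829,-0.346,0,0,-0.24,-1,-0.397,-0.829,-0.346,0,0,-0.24,-1,-0.397,-0.829,-0.346,0,0,-0.24,-1,-0.397,-0.829,-0.346,0,0,-0.24,-1,-0.397,-0.829,-0.346,0,0,-0.24,-1,-0.397,-0.829,-0.346,0,0,-0.24,-1]' 15; python3 d.py .5698 -.0606 .205 3.29
```

```text
time_s: 5.2
ee_pos: [0.5555, -0.0004, 0.2042]
eef_rot: [3.142, -0.001, -2.993]
force: [0.6, 0.7, -1.0]
grip_width: 0.0573
grip_force: 15.0
now 5.2 [ 5.555e-01 -4.000e-04  2.042e-01] [ 3.142e+00 -1.000e-03 -2.993e+00] w 0.0573 F [ 0.6  0.7 -1. ] q6 [-0.07 -1.79]
[-0.01  -0.123 -0.002] [ 0. -0.  0.]
```

```bash
python3 -m pendant '[-0.01,-0.123,-0.002,0,0,0,-1,-0.01,-0.123,-0.002,0,0,0,-1,-0.01,-0.123,-0.002,0,0,0,-1,-0.01,-0.123,0.1,0,0,0,-1,-0.01,-0.123,0.18,0,0,0,-1,-0.01,-0.123,0.24,0,0,0,-1,-0.01,-0.123,0.264,0,0,0,-1,-0.01,-0.123,0.264,0,0,0,-1]' 15; python3 d.py .5698 -.0606 .046 3.29;  python3 - <<'E'
from h import *
from m import pts
p=vision.camera('scene');o=status.get_obs();x,y,z=o['ee_pos']
S=7;im=cv2.resize(p['pixels'][180:260,290:400],None,fx=S,fy=S,interpolation=3)
for X,c in ((pts('green_tin',x,y,z-.032),(0,0,255)),(pts('green_tin',.5698,-.0606,.014),(255,0,0))):
    for q in proj(p,X): cv2.circle(im,tuple(((q-[290,180]+.5)*S).astype(int)),1,c,-1)
cv2.imwrite('pics/p1.png',im[:,:,::-1])
E
```

```text
time_s: 6.0
ee_pos: [0.5691, -0.057, 0.0715]
eef_rot: [3.141, -0.002, -2.991]
force: [-1.0, -0.0, -1.6]
grip_width: 0.0568
grip_force: 15.0
now 6.0 [ 0.5691 -0.057   0.0715] [ 3.141e+00 -2.000e-03 -2.991e+00] w 0.0568 F [-1.  -0.  -1.6] q6 [-0.16 -1.89]
[-0.    -0.007  0.051] [ 0.001 -0.001  0.001]
```

View pics/p1.png

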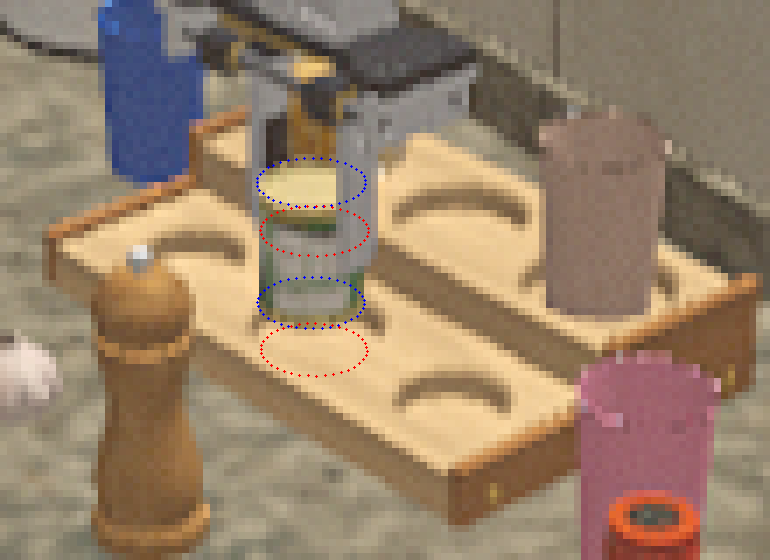

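The held tin at (311,245) matches its predicted outline within about 1 mm and sits 3.6 mm short of the well centre in y. I'll shift and lower it.

```bash
python3 -m pendant '[0,-0.007,0,0,0,0,-1,0,-0.007,0.02,0,0,0,-1,0,-0.007,0.035,0,0,0,-1,0,-0.007,0.045,0,0,0,-1,0,-0.007,0.051,0,0,0,-1,0,-0.007,0.051,0,0,0,-1]' 15; python3 d.py .5698 -.0606 .046 3.29
```

```text
time_s: 6.65
ee_pos: [0.5702, -0.0617, 0.0466]
eef_rot: [3.141, -0.0, -2.992]
force: [0.1, 0.9, -2.1]
grip_width: 0.0571
grip_force: 15.0
now 6.65 [ 0.5702 -0.0617  0.0466] [ 3.141 -0.    -2.992] w 0.0571 F [ 0.1  0.9 -2.1] q6 [-0.17 -1.89]
[0.    0.002 0.001] [ 0. -0.  0.]
```

```bash
python3 -m pendant '[0,0,0.001,0,0,0,0.6,0,0,0.001,0,0,0,0.6,0,0,0.001,0,0,0,0.6,0,0,0.001,0,0,0,0.6,0,0,-0.04,0,0,0,0.6,0,0,-0.1,0,0,0,0.6,0,0,-0.18,0,0,0,0.6,0,0,-0.26,0,0,0,0.6,0,0,-0.34,0,0,0,1,0,0,-0.34,0,0,0,1]' 15; python3 d.py .430 .1245 .215 3.29
```

```text
time_s: 7.65
ee_pos: [0.572, -0.062, 0.2228]
eef_rot: [-3.139, 0.009, -2.992]
force: [0.8, -0.1, 0.1]
grip_width: 0.0879
grip_force: 0.0
now 7.65 [ 0.572  -0.062   0.2228] [-3.139  0.009 -2.992] w 0.0879 F [ 0.8 -0.1  0.1] q6 [-0.17 -1.89]
[0.225 0.411 0.013] [-0.002  0.005  0.001]
```

```bash
python3 -m pendant '[0.225,0.411,0,0,0,0,1,0.225,0.411,0,0,0,0,1,0.225,0.411,0,0,0,0,1,0.225,0.411,0,0,0,0,1,0.225,0.411,0,0,0,0,1,0.225,0.411,0,0,0,0,1,0.225,0.411,0,0,0,0,1,0.225,0.411,0,0,0,0,1]' 15; python3 d.py .430 .1245 .061 3.29
python3 - <<'E'
from h import *
from m import pts
p=vision.camera('scene')
S=7;im=cv2.resize(p['pixels'][180:260,260:370],None,fx=S,fy=S,interpolation=3)
for q in proj(p,pts('green_tin',.5698,-.0606,.014)): cv2.circle(im,tuple(((q-[260,180]+.5)*S).astype(int)),1,(255,0,0),-1)
cv2.imwrite('pics/p2.png',im[:,:,::-1])
E
```

```text
time_s: 8.45
ee_pos: [0.4289, 0.1241, 0.2167]
eef_rot: [-3.141, -0.0, -2.993]
force: [-0.2, -0.3, 0.1]
grip_width: 0.094
grip_force: 0.0
now 8.45 [0.4289 0.1241 0.2167] [-3.141 -0.    -2.993] w 0.094 F [-0.2 -0.3  0.1] q6 [ 0.2  -1.52]
[-0.002  0.     0.311] [-0. -0.  0.]
```

View pics/p2.png

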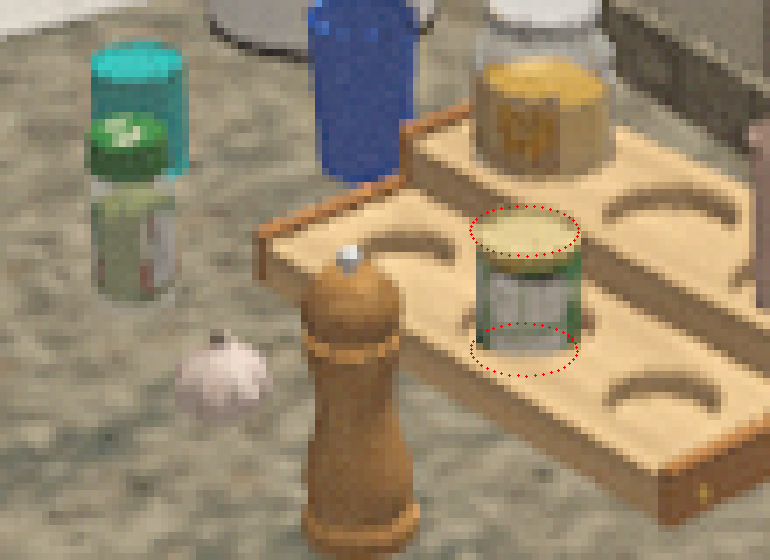

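The tin at (526,285) stands upright, seated within about 3 mm of the predicted outline. Next is the green jar.

```bash
python3 -m pendant '[-0.002,0,0.08,0,0,0,1,-0.002,0,0.16,0,0,0,1,-0.002,0,0.24,0,0,0,1,-0.002,0,0.29,0,0,0,1,-0.002,0,0.311,0,0,0,1,-0.002,0,0.311,0,0,0,1,-0.002,0,0.311,0,0,0,-1,-0.002,0,0.311,0,0,0,-1,-0.002,0,0.311,0,0,0,-1,-0.002,0,0.311,0,0,0,-1,-0.002,0,0.311,0,0,0,-1,-0.002,0,0.311,0,0,0,-1]' 12; python3 d.py .430 .1245 .205 3.29 .5543 .0432 .205 3.29
```

```text
time_s: 9.7
ee_pos: [0.4295, 0.125, 0.0616]
eef_rot: [-3.142, 0.0, -2.992]
force: [0.4, 0.0, 0.8]
grip_width: 0.0494
grip_force: 0.0
now 9.7 [0.4295 0.125  0.0616] [-3.142  0.    -2.992] w 0.0494 F [0.4 0.  0.8] q6 [ 0.2  -1.52]
[-0.001 -0.001 -0.287] [-0.     0.     0.001]
[-0.223 -0.199 -0.287] [-0.     0.     0.001]
```

Not closed yet, so I'll keep closing and then lift.

```bash
python3 -m pendant '[0,0,0,0,0,0,-1,0,0,0,0,0,0,-1,0,0,0,0,0,0,-1,0,0,-0.08,0,0,0,-1,0,0,-0.16,0,0,0,-1,0,0,-0.24,0,0,0,-1,0,0,-0.26,0,0,0,-1,0,0,-0.26,0,0,0,-1]' 12; python3 d.py .5543 .0432 .19 3.29
```

```text
time_s: 10.5
ee_pos: [0.4299, 0.125, 0.1923]
eef_rot: [3.142, 0.002, -2.992]
force: [0.1, -0.5, -1.3]
grip_width: 0.0457
grip_force: 12.0
now 10.5 [0.4299 0.125  0.1923] [ 3.142e+00  2.000e-03 -2.992e+00] w 0.0457 F [ 0.1 -0.5 -1.3] q6 [ 0.2  -1.52]
[-0.222 -0.199  0.005] [0.    0.001 0.   ]
```

```bash
python3 -m pendant '[-0.222,-0.199,0.005,0,0,0,-1,-0.222,-0.199,0.005,0,0,0,-1,-0.222,-0.199,0.005,0,0,0,-1,-0.222,-0.199,0.005,0,0,0,-1,-0.222,-0.199,0.005,0,0,0,-1,-0.222,-0.199,0.06,0,0,0,-1,-0.222,-0.199,0.12,0,0,0,-1,-0.222,-0.199,0.17,0,0,0,-1,-0.222,-0.199,0.182,0,0,0,-1,-0.222,-0.199,0.182,0,0,0,-1,-0.222,-0.199,0.182,0,0,0,-1]' 12; python3 d.py .5543 .0432 .076 3.29;  python3 - <<'E'
from h import *
from m import pts
p=vision.camera('scene');o=status.get_obs();x,y,z=o['ee_pos']
S=7;im=cv2.resize(p['pixels'][170:250,270:380],None,fx=S,fy=S,interpolation=3)
for X,c in ((pts('green_cap_jar',x,y,z-.0616),(0,0,255)),(pts('green_cap_jar',.5543,.0432,.014),(255,0,0))):
    for q in proj(p,X): cv2.circle(im,tuple(((q-[270,170]+.5)*S).astype(int)),1,c,-1)
cv2.imwrite('pics/p3.png',im[:,:,::-1])
E
```

```text
time_s: 11.6
ee_pos: [0.5543, 0.0434, 0.1017]
eef_rot: [-3.141, 0.002, -2.992]
force: [-0.2, -0.3, -1.6]
grip_width: 0.0455
grip_force: 12.0
now 11.6 [0.5543 0.0434 0.1017] [-3.141e+00  2.000e-03 -2.992e+00] w 0.0455 F [-0.2 -0.3 -1.6] q6 [ 0.01 -1.71]
[ 0.    -0.     0.051] [-0.     0.001  0.001]
```

View pics/p3.png

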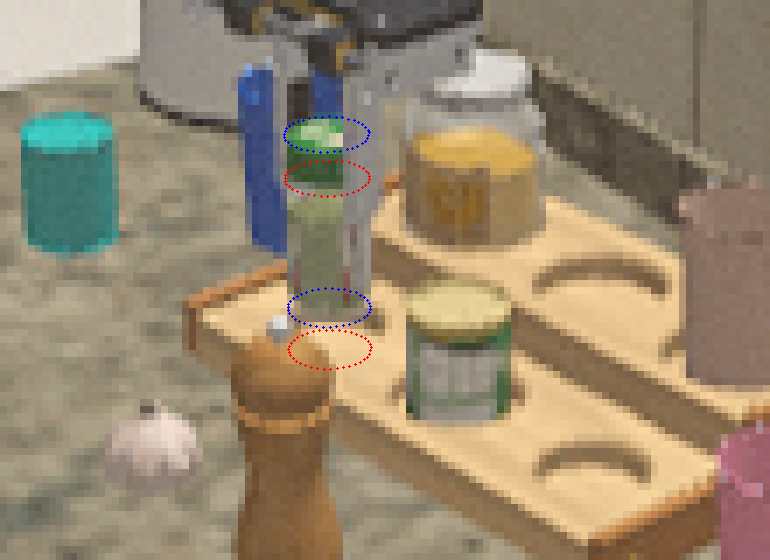

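The held jar at (328,220) agrees with its outline within about 3 mm and is over the front left well. I'll lower and release it.

```bash
python3 -m pendant '[0.002,0,0.02,0,0,0,-1,0.002,0,0.035,0,0,0,-1,0.002,0,0.045,0,0,0,-1,0.002,0,0.051,0,0,0,-1,0.002,0,0.051,0,0,0,-1]' 12; python3 d.py .5543 .0432 .076 3.29
```

```text
time_s: 12.15
ee_pos: [0.5533, 0.0431, 0.0751]
eef_rot: [3.141, 0.001, -2.992]
force: [-0.6, 1.9, 2.3]
grip_width: 0.0453
grip_force: 12.0
now 12.15 [0.5533 0.0431 0.0751] [ 3.141e+00  1.000e-03 -2.992e+00] w 0.0453 F [-0.6  1.9  2.3] q6 [ 0.01 -1.71]
[-0.002 -0.    -0.002] [0.    0.    0.001]
```

```bash
python3 -m pendant '[0,0,0,0,0,0,0.4,0,0,0,0,0,0,0.4,0,0,0,0,0,0,0.4,0,0,0,0,0,0,0.4,0,0,-0.04,0,0,0,0.4,0,0,-0.1,0,0,0,0.4,0,0,-0.18,0,0,0,0.4,0,0,-0.26,0,0,0,0.4,0,0,-0.3,0,0,0,0.4]' 12; python3 d.py .527 -.401 .225 3.29
```

```text
time_s: 13.05
ee_pos: [0.5537, 0.0429, 0.2286]
eef_rot: [-3.141, 0.004, -2.992]
force: [-0.3, 0.2, -0.9]
grip_width: 0.0658
grip_force: 0.0
now 13.05 [0.5537 0.0429 0.2286] [-3.141  0.004 -2.992] w 0.0658 F [-0.3  0.2 -0.9] q6 [ 0.01 -1.71]
[ 0.185 -0.87   0.007] [-0.     0.003  0.001]
```

```bash
python3 -m pendant '[0.185,-0.87,0.007,0,0,0,0.5,0.185,-0.87,0.007,0,0,0,0.5,0.185,-0.87,0.007,0,0,0,0.5,0.185,-0.87,0.007,0,0,0,0.5,0.185,-0.87,0.007,0,0,0,0.5,0.185,-0.87,0.007,0,0,0,0.5,0.185,-0.87,0.007,0,0,0,0.5,0.185,-0.87,0.007,0,0,0,0.5,0.185,-0.87,0.007,0,0,0,0.5,0.185,-0.87,0.007,0,0,0,0.5,0.185,-0.87,0.007,0,0,0,0.5]' 12; python3 d.py .527 -.401 .061 3.29
python3 - <<'E'
from h import *
from m import pts
p=vision.camera('scene')
S=5;o0=[270,170];im=cv2.resize(p['pixels'][170:290,270:400],None,fx=S,fy=S,interpolation=3)
for X in (pts('green_cap_jar',.5543,.0432,.014),pts('red_cap_jar',.527,-.401)):
    for q in proj(p,X): cv2.circle(im,tuple(((q-o0+.5)*S).astype(int)),1,(0,0,255),-1)
cv2.imwrite('pics/p4.png',im[:,:,::-1])
E
```

```text
time_s: 14.15
ee_pos: [0.5258, -0.4016, 0.2207]
eef_rot: [3.141, -0.001, -2.994]
force: [0.3, 0.7, -0.4]
grip_width: 0.0703
grip_force: 0.0
now 14.15 [ 0.5258 -0.4016  0.2207] [ 3.141e+00 -1.000e-03 -2.994e+00] w 0.0703 F [ 0.3  0.7 -0.4] q6 [-0.71 -2.43]
[-0.003  0.001  0.319] [ 0.001 -0.    -0.   ]
```

View pics/p4.png

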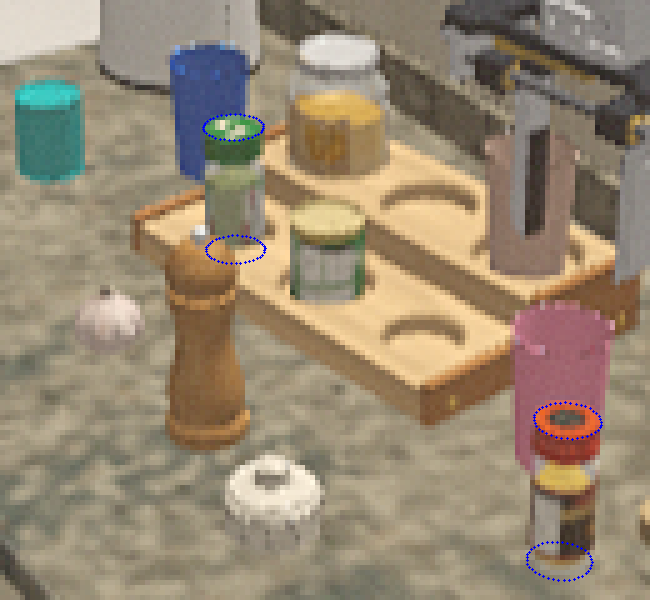

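The green jar at (235,190) is seated on its outline, and the red jar at (565,490) matches (.527,-.401). Next I grasp the red jar.

```bash
python3 -m pendant '[-0.003,0.001,0.08,0,0,0,0.5,-0.003,0.001,0.16,0,0,0,0.5,-0.003,0.001,0.24,0,0,0,0.5,-0.003,0.001,0.3,0,0,0,0.5,-0.003,0.001,0.319,0,0,0,0.5,-0.003,0.001,0.319,0,0,0,0.5,-0.003,0.001,0.319,0,0,0,-1,-0.003,0.001,0.319,0,0,0,-1,-0.003,0.001,0.319,0,0,0,-1,-0.003,0.001,0.319,0,0,0,-1,-0.003,0.001,0.319,0,0,0,-1,-0.003,0.001,0.319,0,0,0,-1]' 12; python3 d.py .5853 -.1645 .2 3.29
```

```text
time_s: 15.4
ee_pos: [0.5279, -0.4005, 0.0627]
eef_rot: [-3.141, 0.001, -2.992]
force: [0.1, 1.3, 7.1]
grip_width: 0.0412
grip_force: 12.0
now 15.4 [ 0.5279 -0.4005  0.0627] [-3.141e+00  1.000e-03 -2.992e+00] w 0.0412 F [0.1 1.3 7.1] q6 [-0.7  -2.42]
[-0.184  0.449 -0.275] [-0.     0.     0.001]
```

```bash
python3 -m pendant '[0,0,-0.08,0,0,0,-1,0,0,-0.16,0,0,0,-1,0,0,-0.24,0,0,0,-1,0,0,-0.315,0,0,0,-1,0,0,-0.315,0,0,0,-1,-0.184,0.449,-0.315,0,0,0,-1,-0.184,0.449,-0.315,0,0,0,-1,-0.184,0.449,-0.315,0,0,0,-1,-0.184,0.449,-0.315,0,0,0,-1,-0.184,0.449,-0.315,0,0,0,-1,-0.184,0.449,-0.315,0,0,0,-1,-0.184,0.449,-0.315,0,0,0,-1]' 12; python3 d.py .5853 -.1645 .102 3.29
```

```text
time_s: 16.6
ee_pos: [0.5851, -0.164, 0.2186]
eef_rot: [3.141, -0.001, -2.991]
force: [-0.1, -0.5, -1.1]
grip_width: 0.041
grip_force: 12.0
now 16.6 [ 0.5851 -0.164   0.2186] [ 3.141e+00 -1.000e-03 -2.991e+00] w 0.041 F [-0.1 -0.5 -1.1] q6 [-0.33 -2.05]
[-0.    -0.001  0.233] [ 0.    -0.001  0.002]
```

```bash
python3 -m pendant '[0,-0.001,0.08,0,0,0,-1,0,-0.001,0.15,0,0,0,-1,0,-0.001,0.21,0,0,0,-1,0,-0.001,0.233,0,0,0,-1,0,-0.001,0.233,0,0,0,-1]' 12; python3 d.py .5853 -.1645 .0765 3.29;  python3 - <<'E'
from h import *
from m import pts
p=vision.camera('scene');o=status.get_obs();x,y,z=o['ee_pos']
S=7;o0=[310,180];im=cv2.resize(p['pixels'][180:260,310:420],None,fx=S,fy=S,interpolation=3)
for X,c in ((pts('red_cap_jar',x,y,z-.0625),(0,0,255)),(pts('red_cap_jar',.5853,-.1645,.014),(255,0,0))):
    for q in proj(p,X): cv2.circle(im,tuple(((q-o0+.5)*S).astype(int)),1,c,-1)
cv2.imwrite('pics/p5.png',im[:,:,::-1])
E
```

```text
time_s: 17.1
ee_pos: [0.5844, -0.1659, 0.1015]
eef_rot: [3.14, -0.003, -2.994]
force: [0.3, 1.5, 0.1]
grip_width: 0.0411
grip_force: 12.0
now 17.1 [ 0.5844 -0.1659  0.1015] [ 3.140e+00 -3.000e-03 -2.994e+00] w 0.0411 F [0.3 1.5 0.1] q6 [-0.34 -2.06]
[-0.002  0.002  0.05 ] [ 0.001 -0.002 -0.   ]
```

View pics/p5.png

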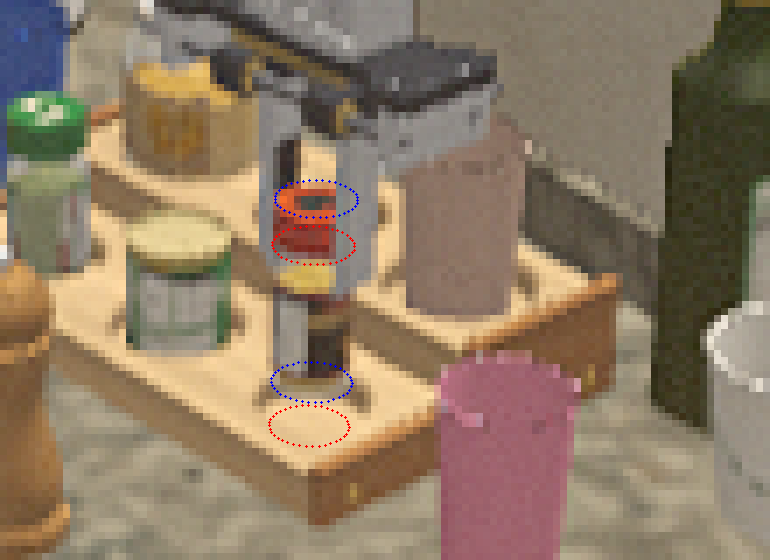

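The held red jar at (312,290) lies on its predicted outline over the front right well. I'll lower it.

```bash
python3 -m pendant '[-0.002,0.002,0.02,0,0,0,-1,-0.002,0.002,0.035,0,0,0,-1,-0.002,0.002,0.045,0,0,0,-1,-0.002,0.002,0.05,0,0,0,-1,-0.002,0.002,0.05,0,0,0,-1]' 12; python3 d.py .5853 -.1645 .0765 3.29
```

```text
time_s: 17.65
ee_pos: [0.586, -0.164, 0.0777]
eef_rot: [3.141, -0.0, -2.992]
force: [0.9, 0.2, -1.2]
grip_width: 0.0413
grip_force: 12.0
now 17.65 [ 0.586  -0.164   0.0777] [ 3.141 -0.    -2.992] w 0.0413 F [ 0.9  0.2 -1.2] q6 [-0.33 -2.05]
[ 0.002 -0.001  0.002] [ 0.    -0.     0.001]
```

```bash
python3 -m pendant '[0,0,0.002,0,0,0,0.3,0,0,0.002,0,0,0,0.3,0,0,0.002,0,0,0,0.3,0,0,0.002,0,0,0,0.3,0,0,-0.04,0,0,0,0.3,0,0,-0.1,0,0,0,0.3,0,0,-0.18,0,0,0,0.3,0,0,-0.26,0,0,0,1,0,0,-0.33,0,0,0,1,0,0,-0.33,0,0,0,1]' 12; python3 d.py .411 -.152 .24 3.29
```

```text
time_s: 18.65
ee_pos: [0.5875, -0.1644, 0.2485]
eef_rot: [-3.138, 0.007, -2.992]
force: [-0.3, 0.1, -0.5]
grip_width: 0.0816
grip_force: 0.0
now 18.65 [ 0.5875 -0.1644  0.2485] [-3.138  0.007 -2.992] w 0.0816 F [-0.3  0.1 -0.5] q6 [-0.33 -2.05]
[0.345 0.077 0.014] [-0.002  0.005  0.001]
```

```bash
python3 -m pendant '[0.345,0.077,0.01,0,0,0,1,0.345,0.077,0.01,0,0,0,1,0.345,0.077,0.01,0,0,0,1,0.345,0.077,0.01,0,0,0,1,0.345,0.077,0.01,0,0,0,1,0.345,0.077,0.01,0,0,0,1]' 25; python3 d.py .411 -.152 .113 3.29;  python3 - <<'E'
from h import *
from m import pts
p=vision.camera('scene')
S=5;o0=[290,170];im=cv2.resize(p['pixels'][170:290,290:420],None,fx=S,fy=S,interpolation=3)
for X in (pts('red_cap_jar',.5853,-.1645,.014),pts('pepper_mill',.411,-.152)):
    for q in proj(p,X): cv2.circle(im,tuple(((q-o0+.5)*S).astype(int)),1,(0,0,255),-1)
cv2.imwrite('pics/p6.png',im[:,:,::-1])
E
```

```text
time_s: 19.25
ee_pos: [0.41, -0.1517, 0.2381]
eef_rot: [-3.141, 0.001, -2.993]
force: [-1.0, -0.2, 0.5]
grip_width: 0.0946
grip_force: 0.0
now 19.25 [ 0.41   -0.1517  0.2381] [-3.141e+00  1.000e-03 -2.993e+00] w 0.0946 F [-1.  -0.2  0.5] q6 [-0.44 -2.16]
[-0.002 -0.001  0.25 ] [-0.  0.  0.]
```

View pics/p6.png

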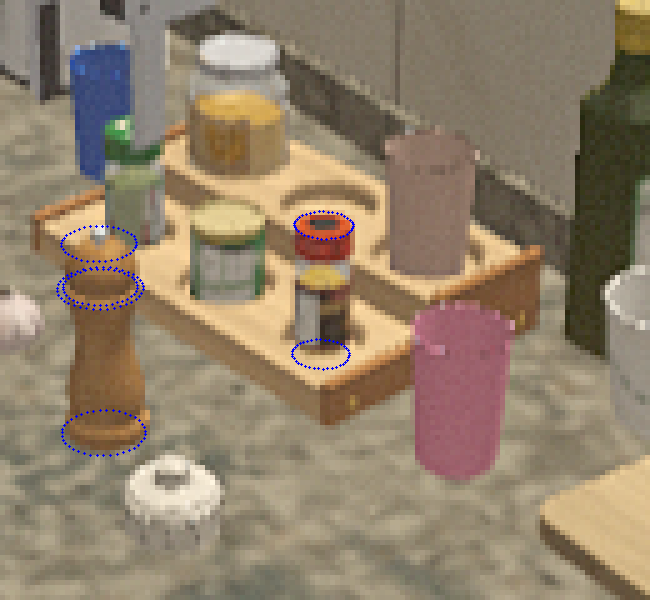

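The red jar at (324,285) is seated, and the mill at (103,350) matches its outline. I'll grasp its head.

```bash
python3 -m pendant '[-0.001,-0.001,0.08,0,0,0,1,-0.001,-0.001,0.16,0,0,0,1,-0.001,-0.001,0.22,0,0,0,1,-0.001,-0.001,0.25,0,0,0,1,-0.001,-0.001,0.25,0,0,0,1,-0.001,-0.001,0.25,0,0,0,-1,-0.001,-0.001,0.25,0,0,0,-1,-0.001,-0.001,0.25,0,0,0,-1,-0.001,-0.001,0.25,0,0,0,-1,-0.001,-0.001,0.25,0,0,0,-1,-0.001,-0.001,0.25,0,0,0,-1,-0.001,-0.001,0.25,0,0,0,-1]' 25; python3 d.py .411 -.152 .35 3.29 .6737 -.0451 .35 3.29
```

```text
time_s: 20.5
ee_pos: [0.4105, -0.152, 0.1131]
eef_rot: [-3.142, 0.0, -2.992]
force: [-1.0, 1.1, 2.1]
grip_width: 0.0481
grip_force: 25.0
now 20.5 [ 0.4105 -0.152   0.1131] [-3.142  0.    -2.992] w 0.0481 F [-1.   1.1  2.1] q6 [-0.44 -2.16]
[-0.001 -0.    -0.474] [-0.  0.  0.]
[-0.553  0.133 -0.474] [-0.  0.  0.]
```

```bash
python3 -m pendant '[0,0,-0.08,0,0,0,-1,0,0,-0.16,0,0,0,-1,0,0,-0.24,0,0,0,-1,0,0,-0.31,0,0,0,-1,0,0,-0.31,0,0,0,-1,-0.553,0.133,-0.31,0,0,0,-1,-0.553,0.133,-0.31,0,0,0,-1,-0.553,0.133,-0.31,0,0,0,-1,-0.553,0.133,-0.31,0,0,0,-1,-0.553,0.133,-0.31,0,0,0,-1,-0.553,0.133,-0.31,0,0,0,-1,-0.553,0.133,-0.31,0,0,0,-1]' 25; python3 d.py .6737 -.0451 .2 3.29
python3 - <<'E'
from h import *
from m import pts
p=vision.camera('scene');o=status.get_obs();x,y,z=o['ee_pos']
S=6;o0=[290,130];im=cv2.resize(p['pixels'][130:230,290:400],None,fx=S,fy=S,interpolation=3)
for X,c in ((pts('pepper_mill',x,y,z-.113),(0,0,255)),(pts('pepper_mill',.6737,-.0451,.044),(255,0,0))):
    for q in proj(p,X): cv2.circle(im,tuple(((q-o0+.5)*S).astype(int)),1,c,-1)
cv2.imwrite('pics/p7.png',im[:,:,::-1])
E
```

```text
time_s: 21.7
ee_pos: [0.6759, -0.0431, 0.2636]
eef_rot: [3.14, -0.004, -2.99]
force: [-0.4, 0.1, -2.2]
grip_width: 0.0474
grip_force: 25.0
now 21.7 [ 0.6759 -0.0431  0.2636] [ 3.14  -0.004 -2.99 ] w 0.0474 F [-0.4  0.1 -2.2] q6 [-0.12 -1.84]
[ 0.004 -0.003  0.127] [ 0.001 -0.003  0.002]
```

View pics/p7.png

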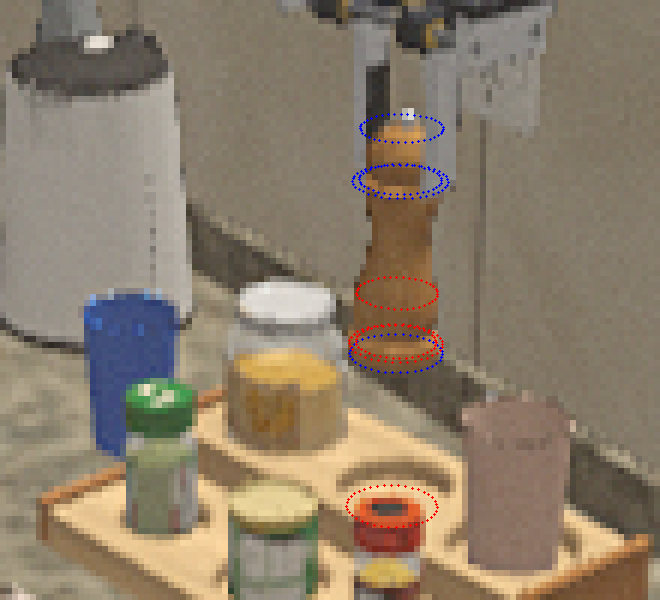

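The mill hangs at (400,230), nearly upright with about 0.03 rad of tilt. The well is at (392,480). The other jars are seated. I'll lower it to just above the well and check.

```bash
python3 -m pendant '[0.004,-0.003,0.05,0.001,-0.003,0.002,-1,0.004,-0.003,0.1,0.001,-0.003,0.002,-1,0.004,-0.003,0.14,0.001,-0.003,0.002,-1,0.004,-0.003,0.163,0.001,-0.003,0.002,-1,0.004,-0.003,0.163,0.001,-0.003,0.002,-1,0.004,-0.003,0.163,0.001,-0.003,0.002,-1]' 25; python3 d.py .6737 -.0451 .157 3.29
python3 - <<'E'
from h import *
from m import pts
p=vision.camera('scene');o=status.get_obs();x,y,z=o['ee_pos']
S=8;o0=[310,150];im=cv2.resize(p['pixels'][150:225,310:400],None,fx=S,fy=S,interpolation=3)
for X,c in ((pts('pepper_mill',x,y,z-.113),(0,0,255)),(pts('pepper_mill',.6737,-.0451,.044),(255,0,0))):
    for q in proj(p,X): cv2.circle(im,tuple(((q-o0+.5)*S).astype(int)),1,c,-1)
cv2.imwrite('pics/p8.png',im[:,:,::-1])
E
```

```text
time_s: 22.35
ee_pos: [0.6722, -0.0472, 0.1875]
eef_rot: [-3.14, 0.006, -2.996]
force: [-0.1, -0.2, -1.8]
grip_width: 0.048
grip_force: 25.0
now 22.35 [ 0.6722 -0.0472  0.1875] [-3.14   0.006 -2.996] w 0.048 F [-0.1 -0.2 -1.8] q6 [-0.12 -1.84]
[-0.003  0.004  0.061] [-0.001  0.004 -0.002]
```

View pics/p8.png

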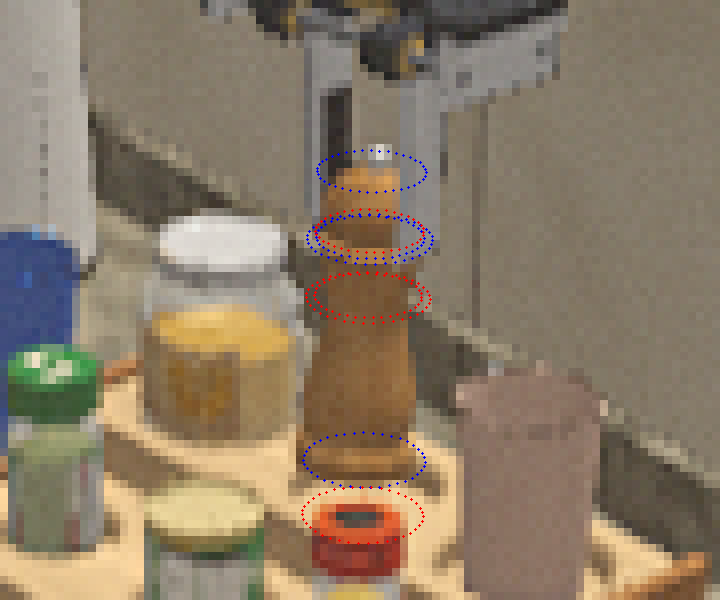

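The base at (360,460) is within 2–3 mm of the well centre laterally, with 8 mm of clearance. I'll lower it straight down.

```bash
python3 -m pendant '[-0.001,0,0.02,0,0,0,-1,-0.001,0,0.04,0,0,0,-1,-0.001,0,0.053,0,0,0,-1,-0.001,0,0.06,0,0,0,-1,-0.001,0,0.06,0,0,0,-1,-0.001,0,0.06,0,0,0,-1]' 25; python3 d.py .6737 -.0451 .157 3.29
```

```text
time_s: 23.0
ee_pos: [0.6736, -0.0469, 0.1584]
eef_rot: [-3.139, 0.008, -2.995]
force: [-1.6, 0.3, 12.9]
grip_width: 0.0479
grip_force: 25.0
now 23.0 [ 0.6736 -0.0469  0.1584] [-3.139  0.008 -2.995] w 0.0479 F [-1.6  0.3 12.9] q6 [-0.12 -1.84]
[-0.001  0.004  0.003] [-0.002  0.005 -0.001]
```

Floor contact (13 N) came at the expected height, so I'll release and retreat upward.

```bash
python3 -m pendant '[0,0,-0.002,0,0,0,0.5,0,0,-0.002,0,0,0,0.5,0,0,-0.002,0,0,0,0.5,0,0,-0.002,0,0,0,0.5,0,0,-0.03,0,0,0,0.5,0,0,-0.08,0,0,0,0.5,0,0,-0.14,0,0,0,0.5,0,0,-0.2,0,0,0,0.5,0,0,-0.2,0,0,0,0.5]' 25; python3 -m pendant '[0.2,0,0,0,0,0,0.5,0.3,0,0,0,0,0,0.5,0.4,0,0,0,0,0,0.5,0.4,0,0,0,0,0,0.5,0.4,0.3,0,0,0,0,0.5,0.4,0.3,0,0,0,0,0.5,0.4,0.3,0,0,0,0,0.5,0.4,0.3,0,0,0,0,0.5]'
python3 - <<'E'
from h import *
from m import pts
p=vision.camera('scene');t=vision.camera('top')
S=5;o0=[290,155];im=cv2.resize(p['pixels'][155:265,290:400],None,fx=S,fy=S,interpolation=3)
for k,X in (('pepper_mill',(.6737,-.0451,.044)),('green_tin',(.5698,-.0606,.014)),('red_cap_jar',(.5853,-.1645,.014)),('green_cap_jar',(.5543,.0432,.014))):
    for q in proj(p,pts(k,*X)): cv2.circle(im,tuple(((q-o0+.5)*S).astype(int)),1,(0,0,255),-1)
b=cv2.resize(t['pixels'][120:270,305:460],None,fx=1.6,fy=1.6);c=np.zeros((550,800,3),np.uint8);c[:,:550]=im;c[:b.shape[0],550:550+b.shape[1]]=b
cv2.imwrite('pics/end.png',c[:,:,::-1])
E
```

```text
time_s: 23.9
ee_pos: [0.6734, -0.0469, 0.2624]
eef_rot: [-3.138, 0.012, -2.995]
force: [0.2, -0.3, 0.2]
grip_width: 0.0704
grip_force: 0.0
time_s: 24.7
ee_pos: [0.4515, 0.0767, 0.2557]
eef_rot: [-3.141, 0.005, -2.99]
force: [-0.3, -1.5, -0.4]
grip_width: 0.0707
grip_force: 0.0
```

View pics/end.png

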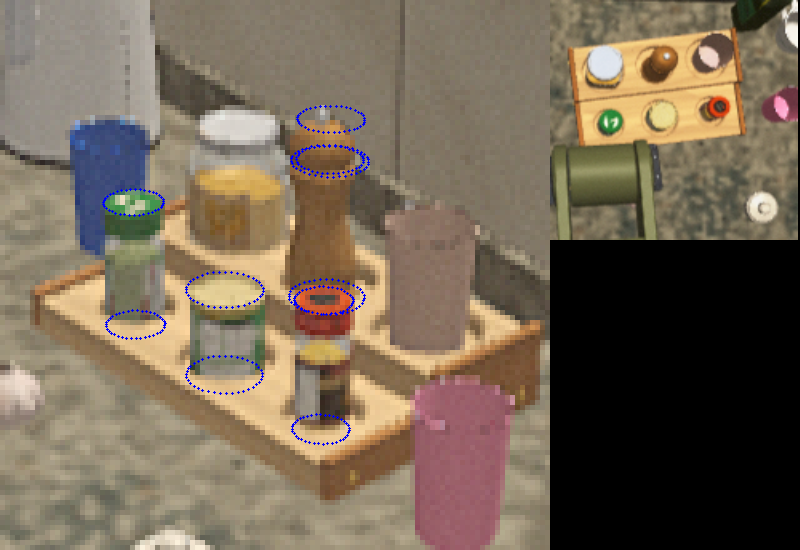

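Everything looks upright in its well. The mill (nut at (322,113)) sits a few mm left of the model, so I'll check its height by triangulating the steel nut.

Run:
```python
from m import *
P=[];p=vision.camera('scene');t=vision.camera('top')
def nut(q,X):
    c=proj(q,X)[0].round().astype(int);r=6
    im=q['pixels'][c[1]-r:c[1]+r+1,c[0]-r:c[0]+r+1].astype(float)
    w=im[...,2]-.55*im[...,0]; w=w.clip(0)*(w>w.max()*.7)
    yy,xx=np.mgrid[-r:r+1,-r:r+1];print(w.astype(int)[3:10,3:10] if q is t else '')
    return np.array([(w*xx).sum(),(w*yy).sum()])/w.sum()+c
st=cv2.cvtColor(t['pixels'],cv2.COLOR_RGB2GRAY)
for n,q in(('scene',p),('top',t)):
    for k in('pepper_mill',):
        print(n,[(round(float(d['score']),2),[int(x) for x in d['extent']]) for d in silhouettes(k,q)[:2]])
g=nut(t,[.672,-.042,.204]); us=np.array([290+322/5-.5,155+113/5-.5])
r=least_squares(lambda X:np.r_[proj(t,X)[0]-g,proj(p,X)[0]-us],[.67,-.045,.2]);print(g,us,r.x.round(4),r.fun.round(2))
e=ext
S['pepper_mill']=[(.029,0.003,.115),(.022,.116,.145)]
```

```text
scene [(0.76, [349, 177, 358, 214])]
top [(0.72, [360, 150, 383, 174])]
[[  0   0   0   0   0   0   0]
 [  0   0   0   0   0   0   0]
 [  0   0   0   0   0   0   0]
 [  0   0   0   0   0   0   0]
 [  0   0   0   0   0   0   0]
 [  0   0   0   0   0   0   0]
 [  0   0   0   0  80 109 100]]
[377.04864262 154.68880625] [353.9 177.1] [ 0.6628 -0.0481  0.2016] [ 0.03 -0.04 -0.07  0.02]
```

Run:
```python
from m import *
t=vision.camera('top');p=vision.camera('scene')
print(t['pixels'][147:160,366:382,2])
us=np.array([353.9,177.1])
b=t['pixels'][149:157,368:381,2].astype(float);b=b*(b>b.max()*.8);yy,xx=np.mgrid[149:157,368:381]
g=np.array([(b*xx).sum(),(b*yy).sum()])/b.sum()
r=least_squares(lambda X:np.r_[proj(t,X)[0]-g,proj(p,X)[0]-us],[.67,-.045,.2]);print(g,r.x.round(4),r.fun.round(2))
```

```text
[[126 125 128 119 121 116 120 123 121 120 126 123 125 118 123 127]
 [111 106 104  93  93  96  86  99  92  94  95  96  97 109 121 120]
 [ 84  70  65  69  58  57  46  58  43  43  40  39  49  75  96 109]
 [ 67  86  88  78  45  41  52  46  50  45  45  46  38  37  44  78]
 [ 99 126 124  87  49  53  49  48  47  47  49  48  46  43  43  39]
 [130 128 114  53  45  47  51  49  48  52  56  49  52  46  44  40]
 [134 131  68  35  38  49  52  57  58  60 121 166 124  62  52  51]
 [130 105  48  37  42  45  55  61  61  84 203 236 210  98  54  51]
 [103  69  42  33  41  43  52  61  63  84 215 239 229 109  57  52]
 [ 42  27  33  34  36  42  55  58  58  63 153 200 174  77  54  46]
 [ 39  30  36  32  34  39  48  57  59  57  69  84  63  48  44  40]
 [ 34  27  28  32  35  41  45  52  54  55  55  49  45  46  43  38]
 [ 30  27  30  35  34  39  39  41  44  46  45  42  43  40  37  38]]
[377.01370757 154.70691906] [ 0.6628 -0.048   0.2016] [ 0.03 -0.05 -0.08  0.02]
```

Run:
```python
from m import *
from scipy.spatial.transform import Rotation as Ro
S['pepper_mill']=[(.028,.004,.02),(.025,.13,.134)]
for n in('scene','top'):
    q=vision.camera(n);d=silhouettes('pepper_mill',q)[0]['region']
    for x,y in((.6737,-.0451),(.6665,-.046),(.663,-.048)):
        h=[cv2.convexHull(np.round(proj(q,np.concatenate([pts('pepper_mill',x,y,.044)[i:i+40]]))).astype(np.int32)) for i in (0,40,80,120)]
        print(n,x,proj(q,[[x,y,.044],[x,y,.176],[x,y,.201]]).round(1).tolist(), 'base xr',h[0][:,0,0].min(),h[0][:,0,0].max(),'head xr',h[2][:,0,0].min(),h[2][:,0,0].max(),'base y',h[0][:,0,1].min(),h[0][:,0,1].max(),'head y',h[2][:,0,1].min(),h[2][:,0,1].max())
    for v in range(*np.nonzero(d.any(1))[0][[0,-1]],2): c=np.nonzero(d[v])[0];print(v,c.min(),c.max(),end='; ') if len(c) else 0
    print()
```

```text
scene 0.6737 [[354.8, 213.9], [355.6, 182.5], [355.8, 176.4]] base xr 348 362 head xr 349 362 base y 210 216 head y 180 186
scene 0.6665 [[353.4, 214.4], [354.2, 183.0], [354.3, 176.9]] base xr 346 361 head xr 347 361 base y 210 217 head y 181 186
scene 0.663 [[353.0, 214.8], [353.7, 183.4], [353.9, 177.3]] base xr 346 360 head xr 347 360 base y 211 217 head y 181 187
176 353 355; 178 352 357; 180 350 358; 182 348 359; 184 348 360; 186 348 360; 188 348 360; 190 348 359; 192 349 359; 194 349 359; 196 349 359; 198 349 359; 200 349 359; 202 348 360; 204 348 360; 206 347 360; 208 347 360; 210 348 360; 
top 0.6737 [[369.0, 160.9], [374.8, 152.7], [376.0, 150.9]] base xr 361 378 head xr 366 383 base y 152 169 head y 144 161
top 0.6665 [[369.2, 163.1], [375.1, 155.1], [376.3, 153.4]] base xr 361 378 head xr 366 384 base y 154 171 head y 147 164
top 0.663 [[369.8, 164.2], [375.7, 156.3], [377.0, 154.6]] base xr 361 379 head xr 367 384 base y 155 172 head y 148 165
149 374 379; 151 370 381; 153 369 383; 155 368 383; 157 366 384; 159 364 383; 161 363 382; 163 363 381; 165 363 379; 167 363 378; 169 364 377;
```

The nut's height (z 0.2016) matches a seated mill at 0.201. Both silhouettes fit an upright mill at about (.666,-.047), which is within tolerance, so I'm handing in.

```bash
python3 -c "
from station import order
print(order.hand_in())"
```

```text
the job is handed in; nothing more can be done
None
```

I put the mill, the tin and both spice jars in their wells and handed the job in. No verdict came back; in the last pictures all four stood upright and seated, with the mill about 8 mm off its well's centre (15 mm allowed).

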